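# Set the eccentric stop and slide the ring up to the scriber

## Task

On the jeweller's marking-out fixture, push the black lever round with the fingertips until it lies over the red mark, so that the brass cam has its low point towards the blue carriage. Only then push the carriage forward between its rails from behind, until its nose rests against the cam, and let go with the lever still over the mark. Only push: do not lift or tip the carriage, and leave the other things on the bench where they are.

Things in the scene. Friction and masses are not known exactly. Their poses are not given: they have to be found in the camera images.
- fixture: aluminium fixture fixed to the bench. Plate 240 x 130 x 12 mm, x from -115 to +125 mm; origin on the bench under it. +x = FORWARD for the carriage, +y = from the cam to the red mark, z up. Two dark steel rails, 47 mm apart inside, top 26 mm above the bench, x = -105 to +15 mm, guide the carriage. Scriber post 18 mm thick, top 72 mm above the bench, at x = 12, y = -50 mm.
- cam_axis (a point): vertical turning axis of the cam at the plate's top, 12 mm above the bench; x = 60, y = 0 mm in the fixture's frame. The cam is a brass disc 60 mm across, 14 to 32 mm above the bench, set 12 mm off the axis: its edge is 18 mm (low point) to 42 mm (high point) from the axis. Steel hub 26 mm across, top 56 mm above the bench.
- cam (a joint): cam angle, rad, growing anticlockwise from above. At 0 the low point faces the carriage and the lever points along the fixture's +y, over the red mark; the lever's direction is that +y turned by this angle. Starts between -2.1 and -1.3; can turn from -2.6 to 0.7, with no stop at 0. Stays where left; friction 0.3 N m (about 4.5 N at 70 mm out).
- lever_end (a point): the outer end of the black cam lever, 48 mm above the bench. The lever is a straight bar from the axis out to 95 mm, 14 mm wide, from 37 to 59 mm above the bench (it clears the brass disc by 5 mm and the plate by 25 mm).
- index_mark (a point): outer part of the red stripe on the plate's side ear, flat, at the plate's top; the stripe, 12 mm wide, runs radially 65 to 135 mm from the cam axis.
- carriage: blue slide, loose between the rails on the plate, about 0.4 kg. Origin: centre of its underside; +x forward, to the cam. Block 80 (x) x 44 x 20 mm; at its rear an upright push plate, full width, top 64 mm above the bench. White collet with brass ring on top, up to 70 mm above the bench. Starts 30 to 55 mm behind home; takes 2 to 6 N to slide.
- carriage_nose (a point): middle of the carriage's flat front face, 22 mm above the bench. Home: against the cam's low point, at x = 42 mm in the fixture's frame.
- carriage_rear (a point): middle of the flat rear face of the push plate, 38 mm above the bench, the place to push; 80 mm behind the nose.
- pliers: flat pliers lying down, orange handles, 140 mm long, 12 mm high (bystander, not to be disturbed)
- graver: wooden-handled graver (like a screwdriver) lying down, 130 mm long (bystander, not to be disturbed)
- ring_blank: loose brass ring blank, 23 mm across, 7 mm high (bystander, not to be disturbed)
- jar: amber jar with a white cap, 42 mm across, 50 mm high (bystander, not to be disturbed)
- mallet: mallet with a blue head, 240 mm long, lying at the far edge (bystander, not to be disturbed)
- tin: open steel tin, 72 mm across, 100 mm high (bystander, not to be disturbed)
- firebrick: pale soldering brick, 110 x 75 x 25 mm (bystander, not to be disturbed)

How it is judged:
By the outcome, as a careful person would: the job done as asked, in the order asked, and still so for the second after the job is handed in, with the robot touching nothing.
It also fails if it takes over 48 s, if anything falls off the work surface, if the arm or the gripper's body presses on something with over 40 N, if the wrist force passes 120 N, or if a joint passes its speed limit or range.

## Robot

A 6-joint arm with a two-finger parallel gripper is mounted at the origin on the work surface. World frame = base frame: x ahead of the robot, y to its left, z up, the work surface at z = 0. Lengths are in m, angles in rad, forces in N, time in s.
With the tool pointing down it reaches from about 0.35 to 0.775 m from the base axis. Payload 5.5 kg.
Tool frame: the origin (TCP) lies at the very end of the fingers, on their centre line; the grasp point (between the pads) lies 19 mm behind it (env.grip_point_offset is the distance from the TCP to the grasp point, in m); z points along the fingers, y is the line along which they close (so a half turn about z gives the same grasp; the last joint's range is limited). The gripper opens to 85 mm and grips with 20 to 120 N. Pads are 22 mm wide; open, the fingers measure 114 mm over their backs; the gripper's body (76 mm by 85 mm) begins 54 mm behind the grasp point. The pads swing forward as they close: fully open they stand 13 mm farther back than shut.
Start: joints at [-1.436, 0.313, 0.046, 1.304, 0, 1.431], TCP at [0.156, -0.553, 0.231] pointing down, gripper open.
Joint ranges: [-2.76, 2.76], [-0.86, 1.69], [-1.03, 1.26], [-2.2, 2.34], [-1.47, 1.5], [-3.14, 3.14]. Speed limits (rad/s): [2.57, 2.57, 3.14, 3.14, 3.14, 3.14].

## Interface

Orientations are given as a unit quaternion [w, x, y, z].
In Python, from workcell import sensors, imaging, workorder, env gives the robot as it stands.
- The arm moves only by the shell command python3 -m handwheel 'ROWS' [FORCE]. ROWS is JSON, a list of rows, each a list of 5 numbers: the shift along the tool's x, y, z in mm, then the turn about the tool's z in rad, then the opening, from 0 (shut) to 1 (fully open). A call has 1 to 8 rows; each row is the pose to reach, as a shift and turn from the pose commanded when the call began, along the tool's axes at that moment; what a row does not reach only later rows make up. A row lasts 1/10 s, in which the tool goes at most 50 mm and 8.59 degrees, less where a joint would pass 70% of its speed; a pose out of reach is approached as far as the arm can. A call with a gripper value outside its range is refused whole. The fingers move at their own pace and stop on an object; FORCE is the grip in N (left out, the last holds). Time passes only in rows, so rows that repeat a pose let the fingers close. It gives the time, the measured TCP pose, the force, the opening and the grip force at its end, in the units of the state.
- sensors.get_state(): the state, without advancing time (a new reading comes with each control period).
- imaging.read_camera(name): name is "scene" or "top" or "wrist"; returns a dict with "color" (480x640x3 uint8, blue, green, red), "z_map" (480x640 float32, m along the optical axis (not along the pixel's ray), 0 where there is no reading), "fx", "fy", "cx", "cy" (pixels), "xyz" and "rotation" of the camera in the world. Camera axes: x right, y down, z forward; pixel columns grow to the right and rows downward; lengths in m; the calibration is good to about 2 mm. A picture is of the moment at which its call begins.
- workorder.hand_in(): hands the job in; it is judged then, once.
The state is a dict: "clock": time; "joint_pos": joint angles; "qvel": joint speeds; "tau": joint torques, N m; "tcp_pos": TCP position; "orientation": TCP orientation; "wrist_force": force on the tool from outside, world axes, zero at the start; "ft_torque": the same for the moment, N m; "finger_gap": finger opening in m; "grip_force": force on a finger pad.
Only numpy, scipy, OpenCV 4.12 (cv2) and the standard library are available. Lean on these libraries where they do the work, as an engineer would, in place of code of your own. Each camera call takes 0.05 s, during which the arm holds its last target. There are 200 camera calls.

## Working session

There is one attempt and no reset: what is moved stays moved. The work goes in short steps, Python scripts to look and compute and a shell command to move; the robot and the scene stay as the last step left them, time stands still between calls to the robot, and variables do not carry over. Pictures are saved under pics/ and viewed, at most 11 in all, crops included, and the job is handed in when it is done.

```bash
mkdir -p pics; cat > h.py <<'E'
import numpy as np,cv2
from workcell import sensors,imaging
def snap(n):
    c=imaging.read_camera(n); np.savez(''+n,**c); return c
def load(n): return dict(np.load(''+n+'.npz'))
def ray(c,u,v):
    R=np.array(c['rotation']); 
    if R.shape!=(3,3):
        from scipy.spatial.transform import Rotation as Ro
        R=Ro.from_quat(np.r_[R[1:],R[0]]).as_matrix()
    return R@np.array([(u-c['cx'])/c['fx'],(v-c['cy'])/c['fy'],1])
def atz(c,u,v,z):
    d=ray(c,u,v); p=np.array(c['xyz']); return p+d*(z-p[2])/d[2]
def dep(c,u,v):
    return np.array(c['xyz'])+ray(c,u,v)*float(c['z_map'][int(v),int(u)])
E
python3 - <<'E'
from h import *
for n in('top','scene'):
    c=snap(n); cv2.imwrite(f'pics/{n}0.png',c['color']); print(n,c['xyz'],c['rotation'],c['fx'])
s=sensors.get_state(); print(s)
E
```

```text
top [0.45497346 0.02311129 1.14315264] [-0.05293218  0.71475841 -0.695883    0.04544722] 436.8710159988124
scene [ 1.11713246 -0.39764059  0.9441637 ] [-0.28381365  0.85394687  0.41316151 -0.13972162] 511.9429490101613
{'clock': 0.1, 'joint_pos': array([-1.43561550e+00,  3.13937642e-01,  4.51001380e-02,  1.30359590e+00,
       -3.35432030e-05,  1.43117766e+00]), 'qvel': array([-0.0002459 , -0.00064185,  0.00322652, -0.00080606, -0.00039607,
       -0.00050679]), 'tau': array([ 1.59560343e-03, -4.81724739e+01,  2.99245352e+01,  1.27431244e-02,
       -2.32005650e-04, -1.76443478e-05]), 'tcp_pos': array([ 0.15593777, -0.5529828 ,  0.2304941 ]), 'orientation': array([-8.18575456e-04,  9.90575161e-01,  1.36967804e-01, -1.49552807e-05]), 'wrist_force': array([-0.05605063,  0.34739104,  0.95025064]), 'ft_torque': array([-0.01961646,  0.0392068 , -0.00573381]), 'grip_force': 0.0, 'finger_gap': 0.08543104162277994}
```

View pics/top0.png

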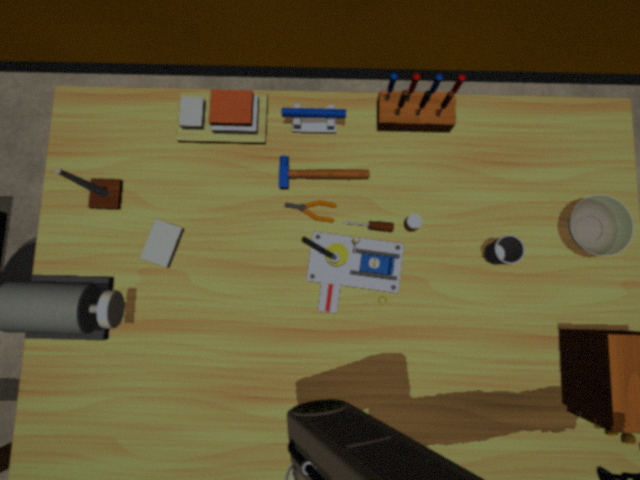

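View pics/scene0.png

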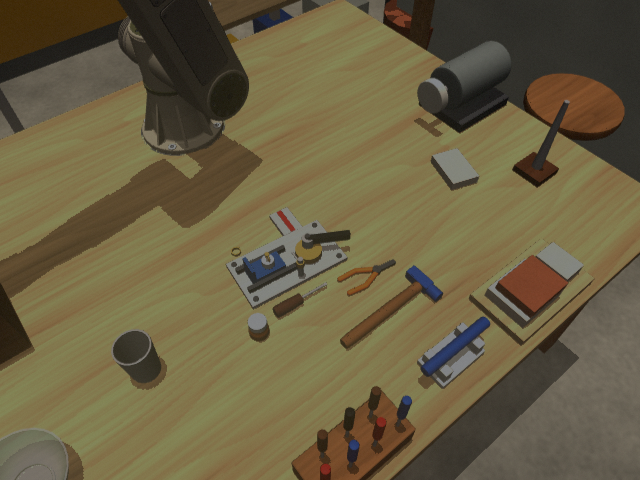

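The top view shows the cam hub near (336,256), the lever end near (303,238), the red stripe near (329,297) and the carriage near (377,263). I'll enlarge both views.

```bash
python3 - <<'E'
from h import *
c=load('top'); k=c['color'][220:320,290:420]
a=cv2.resize(k,None,fx=6,fy=6,interpolation=cv2.INTER_CUBIC); cv2.imwrite('pics/tc.png',cv2.convertScaleAbs(a,alpha=1.3))
c=load('scene'); k=c['color'][200:310,220:360]
a=cv2.resize(k,None,fx=5,fy=5,interpolation=cv2.INTER_CUBIC); cv2.imwrite('pics/sc.png',cv2.convertScaleAbs(a,alpha=1.3))
E
```

```text
(no output)
```

View pics/tc.png

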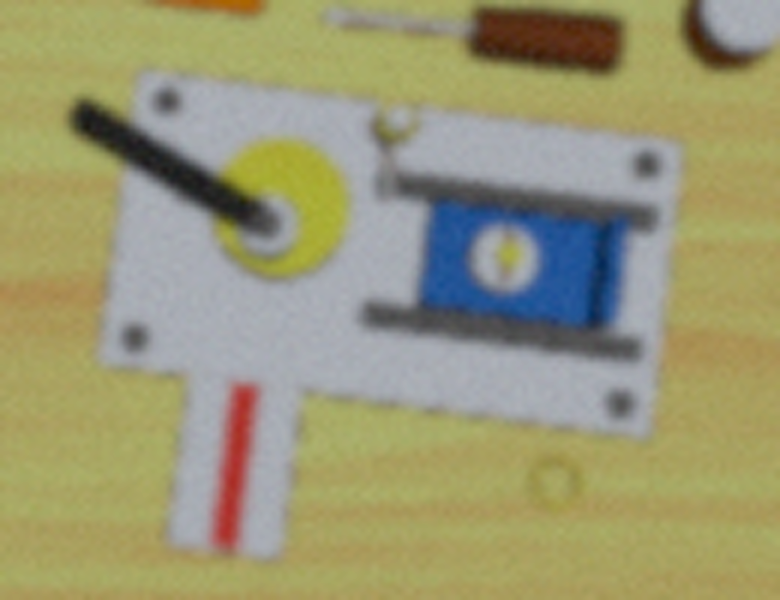

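View pics/sc.png

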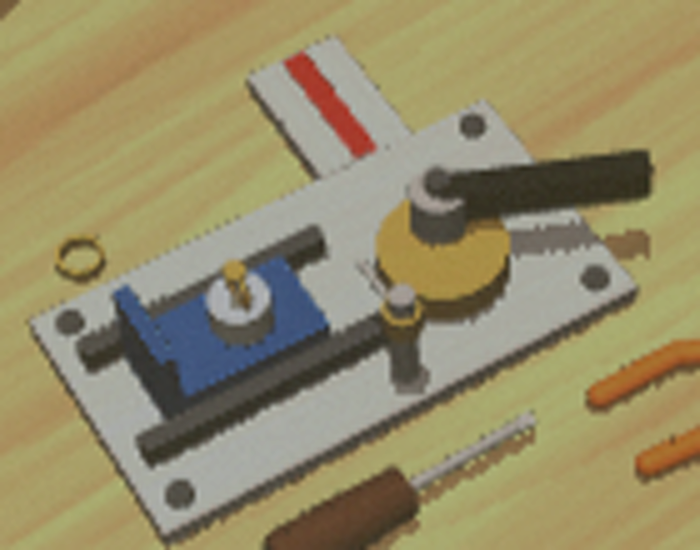

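The crops show the plate corners at (138,70), (682,143), (648,438) and (100,362) in the 6x top crop. The lever tip is at about (85,115) and the carriage nose and rear are at about (428,255) and (618,272).

```bash
cat >> h.py <<'E'
def tc(x,y): return 290+(x+.5)/6-.5,220+(y+.5)/6-.5
def fit(F,W):
    F=np.array(F);W=np.array(W);f=F-F.mean(0);w=W-W.mean(0)
    a=np.arctan2((f[:,0]*w[:,1]-f[:,1]*w[:,0]).sum(),(f*w).sum()); R=np.array([[np.cos(a),-np.sin(a)],[np.sin(a),np.cos(a)]])
    t=W.mean(0)-R@F.mean(0); return a,R,t
E
python3 - <<'E'
from h import *
c=load('top')
F=np.array([[125,-65],[-115,-65],[-115,65],[125,65]])/1e3
W=np.array([atz(c,*tc(*p),.012)[:2] for p in[(138,70),(682,143),(648,438),(100,362)]])
a,R,t=fit(F,W); print('ang',a,'t',t,'res mm',((R@F.T).T+t-W)*1e3)
np.savez('fix',a=a,R=R,t=t)
for n,p,z in[('lever',(80,112),.059),('hub',(268,224),.056),('stripeout',(225,548),.012),('nose',(426,255),.032),('rear',(618,272),.064),('ring',(555,482),.005),('post',(390,120),.072),('jar',(745,15),.05),('graver',(615,42),.01),('graver tip',(330,15),.01),('plier',(260,5),.01)]:
    w=atz(c,*tc(*p),z); f=R.T@(w[:2]-t); print(n,w.round(4),(f*1e3).round(1))
s=sensors.get_state()
for f in[(60,0),(-80,0),(60,90),(110,-90)]: print(f,R@np.array(f)/1e3+t)
E
```

```text
ang 1.4624251941989925 t [ 0.55430165 -0.05218942] res mm [[ 0.8495022   0.31682536]
 [ 0.82568173 -1.01241924]
 [-0.791647   -1.2304977 ]
 [-0.88353693  1.92609159]]
lever [0.6059 0.0867 0.059 ] [143.6 -36.2]
hub [0.5613 0.007  0.056 ] [59.6 -0.5]
stripeout [0.4266 0.0214 0.012 ] [ 59.3 134.9]
nose [ 0.5522 -0.0607  0.032 ] [-8.7  1.2]
rear [ 0.5445 -0.1373  0.064 ] [-85.7   0.5]
ring [ 0.4583 -0.1196  0.005 ] [-77.4  88.1]
post [ 0.6041 -0.042   0.072 ] [ 15.5 -48.4]
jar [ 0.6558 -0.1924  0.05  ] [-128.4 -116.1]
graver [ 0.6497 -0.1435  0.01  ] [ -80.5 -104.7]
graver tip [ 0.6585 -0.0187  0.01  ] [  44.6 -100. ]
plier [0.6622 0.0121 0.01  ] [  75.6 -100.3]
(60, 0) [0.56079119 0.0074586 ]
(-80, 0) [ 0.54564892 -0.1317201 ]
(60, 90) [0.47131917 0.01719292]
(110, -90) [0.65567117 0.04743096]
```

```bash
cat >> h.py <<'E'
from scipy.spatial.transform import Rotation as Ro
def plan(*pts):
    d=np.load('fix.npz');R,t=d['R'],d['t'];s=sensors.get_state();q=s['orientation'];T=Ro.from_quat(np.r_[q[1:],q[0]]).as_matrix()
    yaw=np.arctan2(T[1,0],T[0,0]); turn=(yaw-(d['a']+np.pi/2)+np.pi/2)%np.pi-np.pi/2
    print('t',s['clock'],'fix',(R.T@(s['tcp_pos'][:2]-t)*1e3).round(1),'z',s['tcp_pos'][2].round(4),'F',s['wrist_force'].round(1),'turn',turn.round(3))
    for x,y,z in pts: print((x,y,z),(T.T@(np.r_[R@np.array([x,y])/1e3+t,z/1e3]-s['tcp_pos'])*1e3).round(1))
E
python3 -c "
from h import *
plan((116,-60,200),(116,-60,40))"
```

```text
t 0.1 fix [-540.9  341.9] z 0.2305 F [-0.1  0.3  1. ] turn 0.383
(116, -60, 200) [ 618.3 -459.    31.4]
(116, -60, 40) [ 618.3 -458.8  191.4]
```

```bash
python3 -m handwheel '[[310,-230,30,0.383,0],[310,-230,30,0.383,0],[310,-230,30,0.383,0],[310,-230,30,0.383,0],[310,-230,30,0.383,0],[310,-230,30,0.383,0],[310,-230,30,0.383,0],[310,-230,30,0.383,0]]'
python3 -c "
from h import *
plan((116,-60,120),(116,-60,40))"
```

```text
clock: 0.9
tcp_pos: [0.3928, -0.2454, 0.2009]
orientation: [-0.0, 0.999, -0.053, -0.0]
wrist_force: [0.7, -1.1, 0.0]
finger_gap: 0.0001
grip_force: 0.0
t 0.9 fix [-209.5  139.7] z 0.2009 F [ 0.7 -1.1  0. ] turn 0.001
(116, -60, 120) [ 200.2 -325.2   81. ]
(116, -60, 40) [ 200.2 -325.1  161. ]
```

```bash
python3 -m handwheel '[[200,-325,60,0,0],[200,-325,60,0,0],[200,-325,60,0,0],[200,-325,60,0,0],[200,-325,60,0,0],[200,-325,60,0,0],[200,-325,60,0,0],[200,-325,60,0,0]]'
python3 -m handwheel '[[0,0,0,0,0],[0,0,0,0,0]]'
python3 - <<'E'
from h import *
plan((116,-60,39))
c=snap('wrist'); cv2.imwrite('pics/w1.png',c['color']); print(c['xyz'])
E
```

```text
clock: 1.7
tcp_pos: [0.6254, 0.0394, 0.14]
orientation: [-0.008, 0.999, -0.035, -0.0]
wrist_force: [-1.8, -0.3, 0.4]
finger_gap: 0.0003
grip_force: 0.0
clock: 1.9
tcp_pos: [0.6239, 0.0361, 0.1402]
orientation: [-0.007, 0.999, -0.038, -0.001]
wrist_force: [0.2, -0.6, -0.1]
finger_gap: 0.0002
grip_force: 0.0
t 1.9 fix [ 95.3 -59.7] z 0.1402 F [ 0.2 -0.6 -0.1] turn 0.032
(116, -60, 39) [  1.2 -19.3 101.5]
[0.70657965 0.02779977 0.28390309]
```

View pics/w1.png

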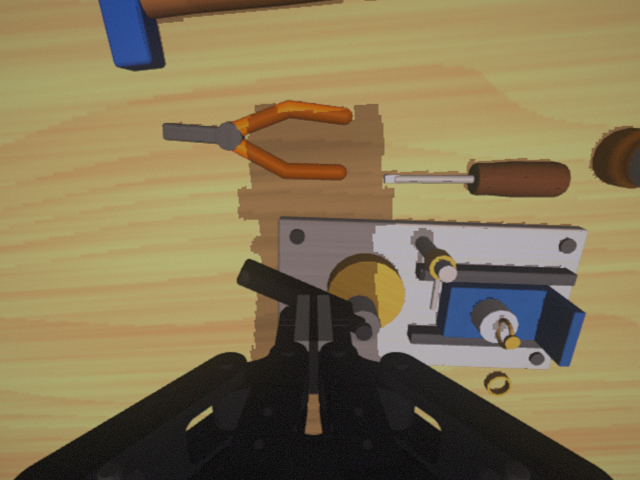

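The wrist view shows the lever clear of the pliers and the fingers on its clockwise side. I'll descend there.

```bash
python3 -m handwheel '[[1,-20,10,0.032,0],[1,-20,50,0.032,0],[1,-20,101,0.032,0],[1,-20,101,0.032,0],[1,-20,101,0.032,0],[1,-20,101,0.032,0]]'
python3 -c "
from h import *
plan((125,-40,39),(142,5,39),(140,30,39),(130,50,39),(110,62,39))"
```

```text
clock: 2.55
tcp_pos: [0.6271, 0.0388, 0.0428]
orientation: [-0.014, 0.999, -0.039, 0.002]
wrist_force: [-0.4, -0.5, -0.3]
finger_gap: -0.0002
grip_force: 0.0
t 2.55 fix [ 98.3 -62.5] z 0.0428 F [-0.4 -0.5 -0.3] turn 0.03
(125, -40, 39) [-21.7 -27.2   4.5]
(142, 5, 39) [-66.2 -45.6   5. ]
(140, 30, 39) [-91.2 -44.3   4.9]
(130, 50, 39) [-111.5  -34.9    4.6]
(110, 62, 39) [-124.1  -15.3    4. ]
```

```bash
python3 -c "
from h import *
s=sensors.get_state();print(s['joint_pos'].round(3),s['qvel'].round(3),s['tau'].round(1))"
python3 -m handwheel '[[0,-10,0,0,0],[0,-10,0,0,0],[0,-10,0,0,0]]'
python3 -c "
from h import *
plan((125,-40,39))
s=sensors.get_state();print(s['joint_pos'].round(3))"
```

```text
[-0.08   0.523 -0.115  0.931  0.028  3.141] [ 0.007 -0.014  0.019 -0.006 -0.001  0.001] [ -0.  -54.1  25.1   0.1   0.1   0. ]
clock: 2.85
tcp_pos: [0.6271, 0.0452, 0.0423]
orientation: [-0.016, 0.999, -0.035, 0.001]
wrist_force: [0.2, 0.2, 0.4]
finger_gap: -0.0
grip_force: 0.0
t 2.85 fix [104.7 -61.9] z 0.0423 F [0.2 0.2 0.4] turn 0.038
(125, -40, 39) [-21.1 -21.    3.9]
[-0.071  0.524 -0.113  0.931  0.032  3.141]
```

Joint 6 is at its limit, which stopped the shift. I'll turn the tool a quarter back, which aligns it with the fixture just as well.

```bash
python3 -m handwheel '[[0,0,0,-0.15,0],[0,0,0,-0.3,0],[0,0,0,-0.45,0],[0,0,0,-0.6,0],[0,0,0,-0.75,0],[0,0,0,-0.9,0],[0,0,0,-1.05,0],[0,0,0,-1.2,0]]' >/dev/null; python3 -m handwheel '[[0,0,0,-0.15,0],[0,0,0,-0.3,0],[0,0,0,-0.33,0],[0,0,0,-0.33,0]]'
sed -i "s/(d\['a'\]+np.pi\/2)/d['a']/" h.py
python3 -c "
from h import *
plan((120,-60,39),(125,-40,39),(142,5,39),(140,30,39),(130,50,39),(110,62,39))"
```

```text
clock: 4.05
tcp_pos: [0.6265, 0.045, 0.0413]
orientation: [-0.011, 0.745, 0.667, 0.011]
wrist_force: [-0.6, 1.2, -0.0]
finger_gap: 0.0001
grip_force: 0.0
t 4.05 fix [104.5 -61.2] z 0.0413 F [-0.6  1.2 -0. ] turn -0.003
(120, -60, 39) [15.5 -1.3  2.8]
(125, -40, 39) [ 20.4 -21.3   3. ]
(142, 5, 39) [ 37.3 -66.3   3.6]
(140, 30, 39) [ 35.2 -91.3   3.6]
(130, 50, 39) [  25.2 -111.3    3.3]
(110, 62, 39) [   5.1 -123.2    2.7]
```

```bash
python3 -m handwheel '[[13,-3,3,0,0],[16,-19,3,0,0],[26,-40,3,0,0],[29,-57,3,0,0],[29,-74,3,0,0],[23,-93,3,0,0],[12,-110,3,0,0],[12,-110,3,0,0]]'
python3 -c "
from h import *
plan((105,58,39),(92,65,39),(81,70,39))
c=snap('top');k=c['color'][220:320,290:420];cv2.imwrite('pics/t2.png',cv2.convertScaleAbs(cv2.resize(k,None,fx=6,fy=6,interpolation=cv2.INTER_CUBIC),alpha=1.3))"
```

```text
clock: 4.85
tcp_pos: [0.5173, 0.0697, 0.039]
orientation: [-0.011, 0.745, 0.666, 0.011]
wrist_force: [-0.1, 0.8, -0.6]
finger_gap: -0.0
grip_force: 0.0
t 4.85 fix [117.2  50. ] z 0.039 F [-0.1  0.8 -0.6] turn -0.003
(105, 58, 39) [-12.2  -8.   -0.3]
(92, 65, 39) [-25.2 -14.9  -0.8]
(81, 70, 39) [-36.2 -19.9  -1.1]
```

View pics/t2.png

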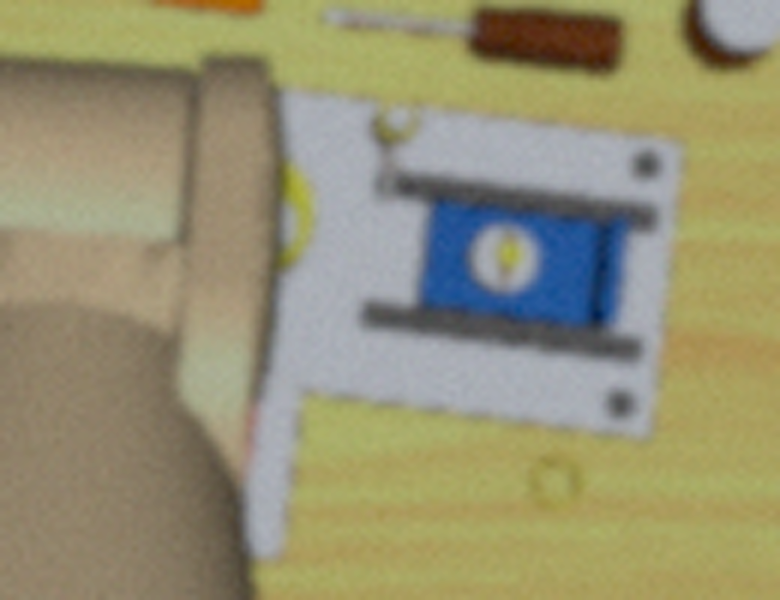

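The arm hides the lever from the top camera, so I'll push on to just short of the mark and check with the scene camera.

```bash
python3 -m handwheel '[[-12,-8,0,0,0],[-25,-15,-1,0,0],[-32,-20,-1,0,0],[-32,-20,-1,0,0]]'
python3 -c "
from h import *
plan((81,70,39),(78,70,39))
c=snap('scene');k=c['color'][190:290,250:370];cv2.imwrite('pics/s2.png',cv2.convertScaleAbs(cv2.resize(k,None,fx=6,fy=6,interpolation=cv2.INTER_CUBIC),alpha=1.5))"
```

```text
clock: 5.3
tcp_pos: [0.495, 0.0395, 0.0385]
orientation: [-0.011, 0.745, 0.666, 0.011]
wrist_force: [1.2, 1.1, 0.2]
finger_gap: -0.0001
grip_force: 0.5
t 5.3 fix [84.7 68.9] z 0.0385 F [1.2 1.1 0.2] turn -0.004
(81, 70, 39) [-3.7 -1.1 -0.6]
(78, 70, 39) [-6.7 -1.1 -0.7]
```

View pics/s2.png

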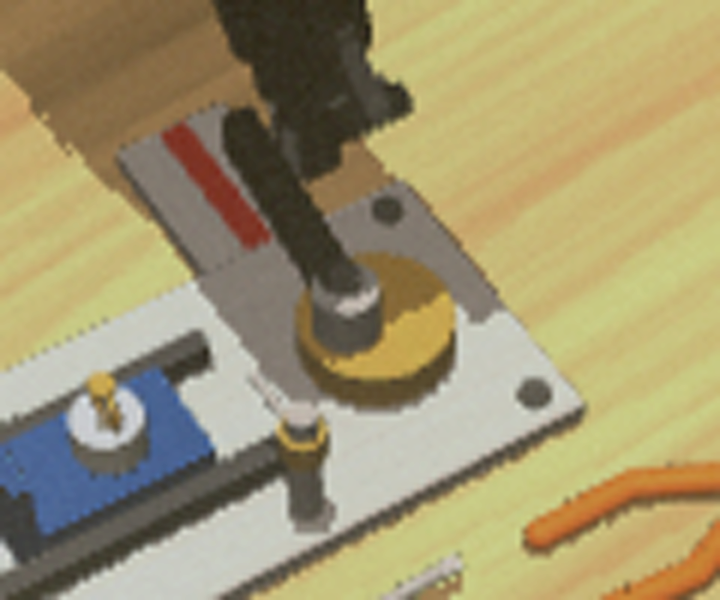

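The lever runs from the hub top at about (347,285) to a tip top centre at about (242,118), so it is nearly parallel to the red stripe, (178,132) to (255,238). I'll compute the angle.

```bash
cat >> h.py <<'E'
def sc(x,y,f=6,u0=250,v0=190): return u0+(x+.5)/f-.5,v0+(y+.5)/f-.5
def fx(c,p,z,**k):
    d=np.load('fix.npz'); return (d['R'].T@(atz(c,*sc(*p,**k),z)[:2]-d['t'])*1e3).round(1)
E
python3 -c "
from h import *
c=load('scene')
print('hub',fx(c,(347,285),.058),'tip',fx(c,(241,114),.059),'stripe',fx(c,(178,132),.012),fx(c,(256,240),.012))
"
```

```text
hub [59.3 -2.9] tip [67.6 88.1] stripe [ 60.2 129.7] [58.7 65.6]
```

```bash
python3 -m handwheel '[[-3,-1,0,0,0],[-6.5,-1,0,0,0],[-6.5,-1,0,0,0],[-6.5,-1,0,0,0]]'
python3 -m handwheel '[[15,0,0,0,0],[30,0,-20,0,0],[30,0,-70,0,0],[30,0,-100,0,0],[30,0,-100,0,0]]'
python3 -c "
from h import *
plan((-130,30,120),(-130,0,120))
c=snap('scene');k=c['color'][190:290,230:350];cv2.imwrite('pics/s3.png',cv2.convertScaleAbs(cv2.resize(k,None,fx=6,fy=6,interpolation=cv2.INTER_CUBIC),alpha=1.5))"
```

```text
clock: 5.75
tcp_pos: [0.4932, 0.0333, 0.0384]
orientation: [-0.011, 0.745, 0.667, 0.011]
wrist_force: [1.2, 2.3, 2.0]
finger_gap: -0.0001
grip_force: 1.7
clock: 6.25
tcp_pos: [0.4986, 0.0592, 0.1432]
orientation: [-0.008, 0.745, 0.667, 0.013]
wrist_force: [0.7, -0.0, -0.2]
finger_gap: 0.0
grip_force: 0.0
t 6.25 fix [104.7  67.4] z 0.1432 F [ 0.7 -0.  -0.2] turn -0.003
(-130, 30, 120) [-235.2   38.    16.3]
(-130, 0, 120) [-235.1   68.    16.4]
```

View pics/s3.png

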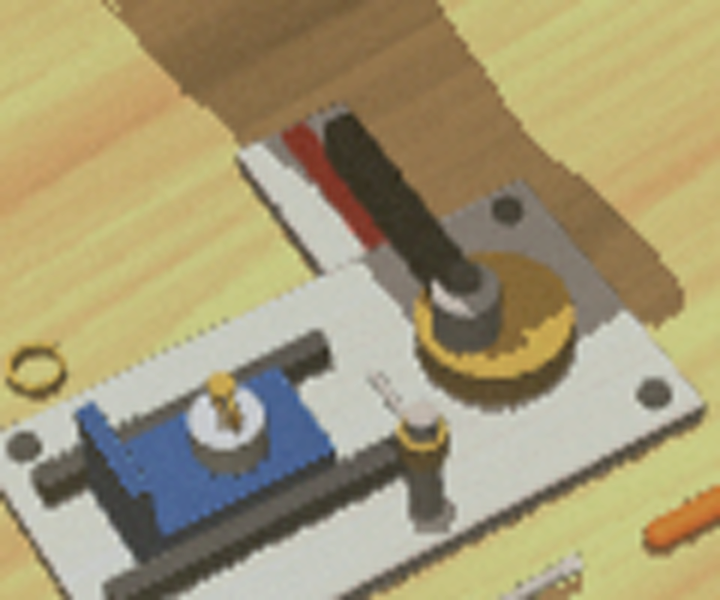

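The lever is now free of the arm, with its tip top at about (340,118), the hub about (467,287), and the stripe next to it in this oblique view.

```bash
python3 -c "
from h import *
c=load('scene');k=dict(u0=230)
d=np.load('fix.npz');print('finger was',d['R'].T@(np.array([.4932,.0333])-d['t'])*1e3)
print('tip',fx(c,(340,116),.059,**k),'hub',fx(c,(467,286),.058,**k),'stripe',fx(c,(296,130),.012,**k),fx(c,(374,242),.012,**k))
# lever midline via dark mask at top height
import cv2
im=c['color'].max(2).astype(int)
P=[]
for v in range(205,240):
  for u in range(275,320):
    w=atz(c,u,v,.059);f=d['R'].T@(w[:2]-d['t'])*1e3
    if 30<f[1]<88 and 40<f[0]<82 and im[v,u]<50: P.append(f)
P=np.array(P)
for a in range(30,88,10):
  q=P[(P[:,1]>=a)&(P[:,1]<a+10),0]; print(a,q.min().round(1),q.max().round(1),len(q))
"
```

```text
finger was [78.37920056 69.98966009]
tip [60.3 91.5] hub [59.  -3.3] stripe [ 60.  131.1] [57.5 65.2]
30 46.6 64.1 28
40 46.1 63.7 29
50 46.3 63.9 29
60 46.4 64.2 28
70 47.0 63.8 26
80 48.5 64.4 20
```

The lever's top edge is parallel to the stripe and to fixture y within about 0.01 rad. Next I'll move behind the carriage.

```bash
python3 -m handwheel '[[-223,68,15,0,0],[-223,68,15,0,0],[-223,68,15,0,0],[-223,68,15,0,0],[-223,68,15,0,0],[-223,68,15,0,0],[-223,68,15,0,0]]'
python3 -c "
from h import *
plan((-118,0,31),(-52,0,31))"
```

```text
clock: 7.0
tcp_pos: [0.5373, -0.169, 0.1148]
orientation: [-0.013, 0.746, 0.666, 0.01]
wrist_force: [0.1, -0.5, 0.1]
finger_gap: 0.0003
grip_force: 0.0
t 7.0 fix [-118.     4.2] z 0.1148 F [ 0.1 -0.5  0.1] turn -0.005
(-118, 0, 31) [-2.8  4.8 83.7]
(-52, 0, 31) [63.2  4.5 85.9]
```

```bash
python3 -m handwheel '[[-3,5,40,0,0],[-3,5,84,0,0],[-3,5,84,0,0],[10,5,84.5,0,0],[20,5,85,0,0],[30,5,85,0,0],[40,5,85.5,0,0],[40,5,85.5,0,0]]'
python3 -c "
from h import *
plan((-58,0,31),(-52,0,31),(-49,0,31))"
```

```text
clock: 7.8
tcp_pos: [0.5498, -0.1255, 0.0344]
orientation: [-0.01, 0.745, 0.667, 0.012]
wrist_force: [-0.0, -0.4, 0.1]
finger_gap: -0.0003
grip_force: 0.0
t 7.8 fix [-73.3  -3.4] z 0.0344 F [-0.  -0.4  0.1] turn -0.001
(-58, 0, 31) [15.2 -3.4  3.9]
(-52, 0, 31) [21.2 -3.4  4. ]
(-49, 0, 31) [24.2 -3.4  4.1]
```

```bash
python3 -m handwheel '[[5,0,0,0,0],[10,0,0,0,0],[15,0,0,0,0],[15,0,0,0,0],[15,0,0,0,0]]'
python3 -c "
from h import *
plan((-52,0,34),(-49,0,34))
c=snap('scene');k=c['color'][190:290,230:350];cv2.imwrite('pics/s4.png',cv2.convertScaleAbs(cv2.resize(k,None,fx=6,fy=6,interpolation=cv2.INTER_CUBIC),alpha=1.5))"
```

```text
clock: 8.3
tcp_pos: [0.5507, -0.1119, 0.0335]
orientation: [-0.011, 0.745, 0.667, 0.011]
wrist_force: [0.8, -1.9, 0.9]
finger_gap: 0.0001
grip_force: 1.0
t 8.3 fix [-59.8  -2.9] z 0.0335 F [ 0.8 -1.9  0.9] turn -0.003
(-52, 0, 34) [ 7.8 -2.9 -0.3]
(-49, 0, 34) [10.8 -2.9 -0.2]
```

View pics/s4.png

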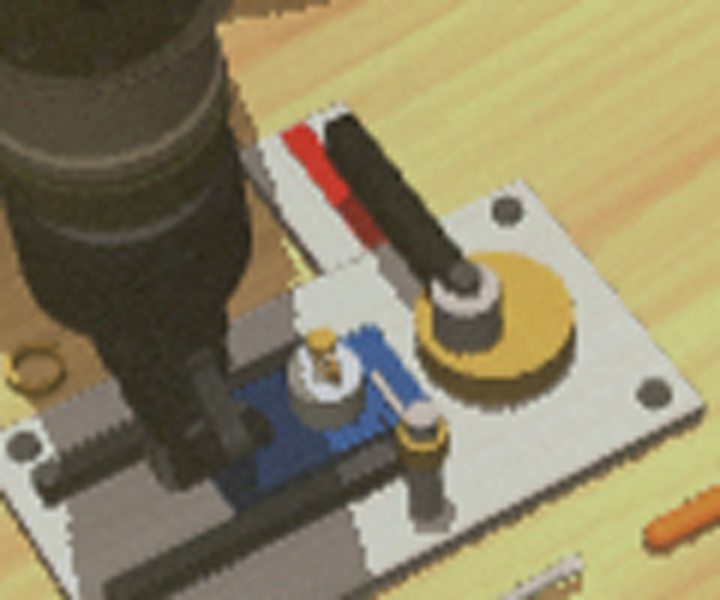

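The carriage is square between the rails, with its nose about 1 cm from the cam. I'll push slowly and watch the force.

```bash
python3 -m handwheel '[[3,0,0,0,0],[6,0,0,0,0],[8,0,0,0,0],[8,0,0,0,0],[8,0,0,0,0]]'; python3 -m handwheel '[[1,0,0,0,0],[2,0,0,0,0],[2,0,0,0,0]]'
python3 -c "
from h import *
plan((-49,0,34))"
```

```text
clock: 8.85
tcp_pos: [0.5509, -0.1034, 0.0333]
orientation: [-0.012, 0.745, 0.667, 0.011]
wrist_force: [0.3, -0.2, 1.2]
finger_gap: 0.0001
grip_force: 0.6
clock: 9.15
tcp_pos: [0.5512, -0.1017, 0.0334]
orientation: [-0.012, 0.745, 0.667, 0.011]
wrist_force: [-0.5, -1.5, -0.7]
finger_gap: -0.0
grip_force: 0.9
t 9.15 fix [-49.6  -2.2] z 0.0334 F [-0.5 -1.5 -0.7] turn -0.003
(-49, 0, 34) [ 0.6 -2.2 -0.6]
```

```bash
python3 -m handwheel '[[0.7,0,0,0,0],[0.7,0,0,0,0],[0.7,0,0,0,0]]';python3 -m handwheel '[[0.7,0,0,0,0],[0.7,0,0,0,0],[0.7,0,0,0,0]]'; python3 -m handwheel '[[0.7,0,0,0,0],[0.7,0,0,0,0],[0.7,0,0,0,0]]'
```

```text
clock: 9.45
tcp_pos: [0.5513, -0.1014, 0.0334]
orientation: [-0.011, 0.745, 0.667, 0.011]
wrist_force: [-0.4, -3.4, -2.2]
finger_gap: -0.0001
grip_force: 1.5
clock: 9.75
tcp_pos: [0.5516, -0.1013, 0.0337]
orientation: [-0.011, 0.745, 0.666, 0.011]
wrist_force: [-1.3, -5.5, -1.0]
finger_gap: 0.0
grip_force: 2.5
clock: 10.05
tcp_pos: [0.5518, -0.1012, 0.0338]
orientation: [-0.01, 0.746, 0.666, 0.01]
wrist_force: [-0.7, -6.5, -1.2]
finger_gap: 0.0001
grip_force: 3.4
```

```bash
python3 -m handwheel '[[0.8,0,0,0,0],[1.5,0,0,0,0],[1.5,0,0,0,0],[1.5,0,0,0,0]]'; python3 -m handwheel '[[-15,0,0,0,0],[-35,0,0,0,0],[-35,0,-50,0,0],[-35,0,-100,0,0],[-80,100,-150,0,0],[-100,200,-150,0,0],[-100,200,-150,0,0],[-100,200,-150,0,0]]'
python3 - <<'E'
from h import *
plan()
a=[]
for n,(r,q) in dict(top=((220,320),(290,420)),scene=((190,290),(230,360))).items():
    c=snap(n);k=c['color'][r[0]:r[1],q[0]:q[1]]
    a.append(cv2.convertScaleAbs(cv2.resize(k,None,fx=6,fy=6,interpolation=cv2.INTER_CUBIC),alpha=1.3))
    cv2.imwrite(f'pics/{n}5.png',a[-1])
E
```

```text
clock: 10.45
tcp_pos: [0.5519, -0.1011, 0.034]
orientation: [-0.009, 0.746, 0.666, 0.009]
wrist_force: [-2.0, -11.2, 0.2]
finger_gap: -0.0001
grip_force: 5.6
clock: 11.25
tcp_pos: [0.7245, -0.2182, 0.1783]
orientation: [-0.011, 0.745, 0.667, 0.012]
wrist_force: [1.2, -0.8, 0.6]
finger_gap: 0.0001
grip_force: 0.0
t 11.25 fix [-146.7 -187.2] z 0.1783 F [ 1.2 -0.8  0.6] turn -0.003
```

View pics/top5.png

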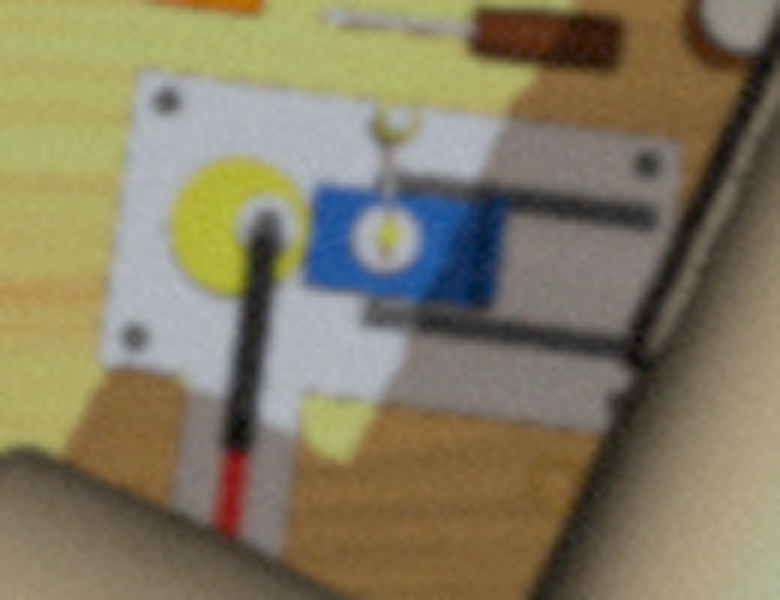

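View pics/scene5.png

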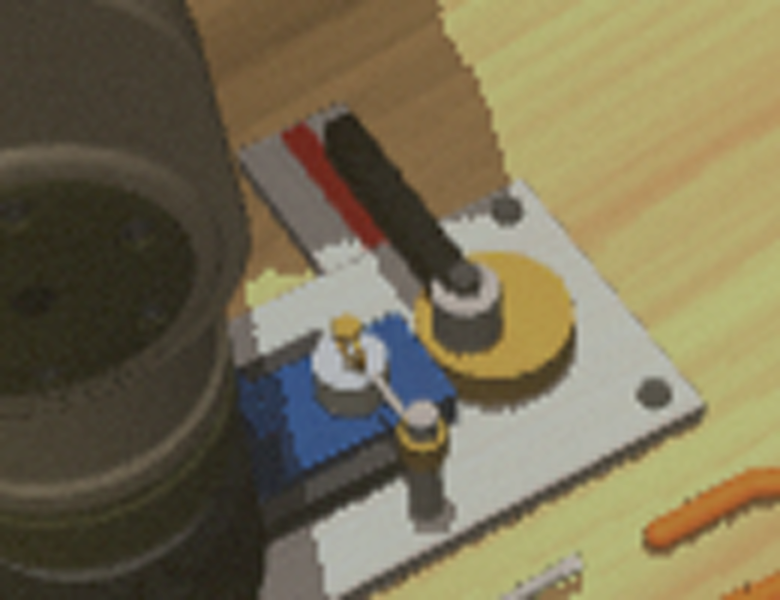

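The lever lies over the red stripe, with its tip at (237,445) and its direction within about 0.01 rad of the stripe. The nose at about x = 42 mm meets the cam edge near (308,235), and the robot is clear.

```bash
python3 -c "
from workcell import workorder
print(workorder.hand_in())"
```

```text
the job is handed in; nothing more can be done
None
```

I turned the lever over the red mark first (within about 0.01 rad). I then pushed the carriage forward until its nose met the cam's low point, let go with the lever still over the mark, and handed the job in at about 11 s. I did not recheck the bystanders one by one at the end.

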